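# Load the light-bar charging dock at the dispatch desk

## Task

Put the stewards' light bars on charge: draw every bar out of the grey bin nose first through its slot, tilted as it lies, and lay each one flat in a lane of its own in the charging dock, about centred along its length on the two rails. Turn the timer dial until its pointer stands at the set clip on the scale, and when all bars are in and the dial is set, press the start button fully down. Leave the bars in their lanes and do not knock over or shove aside the mug or the bottle of hand gel.

Things in the scene. Friction and masses are not known exactly. Their poses are not given: they have to be found in the camera images.
- bin: Fixed grey steel bin, 122 deep (x) x 290 wide (y) x 108 mm high, clear plastic cover. Origin on the desk under the outer face of the front wall, at its middle; x points into the bin, away from the robot. Front wall 6 mm thick with four slots at y -93, -31, 31, 93 mm, 38 mm wide, open 55 to 95 mm above the desk; wall top 105. Floor 6 mm; back inner face at x 116. Slots are the only way out.
- dock: Fixed charging dock: base 120 x 280 x 12 mm, two grey toothed rails along y at x -28 and +28 mm, 10 mm thick. Origin on the desk under its centre; bars lie along its x (away from the robot). Four lanes 38 mm wide at y -96, -32, 32, 96 mm; lane floors (rail tops) 45 mm, teeth 62 mm above the desk. A bar sticks out 57 mm past each rail: room to hold it there.
- timer: White charge timer box, fixed, 160 x 100 mm and 45 mm high; origin on the desk under its centre, x roughly away from the robot. The dial's axis stands at local (-28, 0) mm, the start button at local (56, 0) mm.
- dial (a joint): Angle of the black timer dial, rad, growing clockwise seen from above, range 0 to 5; at 0 its white pointer points along the timer's -x (to the robot). Stays where left (friction 0.04 N m). Its grip is an upright bar 44 long, 14 thick, 34 mm high on a round skirt 46 mm across, 8 mm high; the pointer lies along the bar.
- dial_grip (a point): On the dial's axis, 72 mm above the desk, 14 mm below the top of the grip bar. Its x axis lies along the grip bar and points away from the pointer.
- dial_tip (a point): Point on the scale circle (43 mm from the axis) straight ahead of the dial's pointer; it turns with the dial.
- clip (a joint): Angle of the small bare-metal set clip (12 x 10 x 10 mm) on the scale, same zero and sense as the dial: the pointer stands at the clip when both values are equal. The clip is stiff; leave it where it is.
- clip_mark (a point): Top centre of the set clip, 43 mm from the dial's axis, 56 mm above the desk.
- start (a joint): Travel of the start button in m: 0 released, 0.006 fully down; springs back; about 5 N.
- start_top (a point): Top centre of the grey round start button (26 mm across), 67 mm above the desk on the timer box.
- bar1_mid (a point): Centre of a light bar: aluminium, black ends, white lens strip, 180 long (x) x 30 wide (y) x 24 mm thick (z), 85 to 170 g. Starts in a slot of the bin: tail (+x end) on the bin floor, body on the slot's lower edge, nose (-x end) raised about 27 degrees and sticking out about 70 mm. Absent (None) in some runs.
- bar2_mid (a point): Centre of another light bar, same as bar1, in another slot of the bin. Absent (None) in some runs.
- bar3_mid (a point): Centre of another light bar, same as bar1, in another slot of the bin. Absent (None) in some runs.
- bar4_mid (a point): Centre of another light bar, same as bar1, in another slot of the bin. Absent (None) in some runs.
- mug: Bystander: blue mug, 76 mm across, 90 mm high; origin under its centre.
- sanitizer: Bystander: green hand-gel bottle, 60 mm across, 170 mm high; origin under its centre.
There are look-alikes about, which are no part of the job. Leave any red look-alike of the timer alone.

How it is judged:
By the outcome, as a careful person would: the job done as asked, in the order asked, and still so for the second after the job is handed in, with the robot touching nothing.
Of bar1, bar2, bar3, bar4 only 3 to 4 are there at a start; the rules pass over those that are not, and their reading is None.
At some moment in a run one of bar1, bar2, bar3, bar4 may be knocked a few centimetres aside while the robot is not near it.
Once in a run the grip may slacken for a moment while it holds something.
It also fails if it takes over 210 s, if anything falls off the work surface, if the arm or the gripper's body presses on something with over 40 N, if the wrist force passes 120 N, or if a joint passes its speed limit or range.

## Robot

A 7-joint arm with a two-finger parallel gripper is mounted at the origin on the work surface. World frame = base frame: x ahead of the robot, y to its left, z up, the work surface at z = 0. Lengths are in mm, angles in rad, forces in N, time in s.
With the tool pointing down it reaches from about 400 to 875 mm from the base axis. Payload 6.5 kg.
Tool frame: the origin (TCP) lies at the very end of the fingers, on their centre line; the grasp point (between the pads) lies 19 mm behind it (env.grasp_offset is the distance from the TCP to the grasp point, in mm); z points along the fingers, y is the line along which they close (so a half turn about z gives the same grasp; the last joint's range is limited). The gripper opens to 88 mm and grips with 3 to 60 N. Pads are 18 mm wide; open, the fingers measure 123 mm over their backs; the gripper's body (75 mm by 187 mm) begins 45 mm behind the grasp point.
Start: joints at [-1.251, 0.536, -0.004, 1.538, 0.003, 1.067, -0.071], TCP at [244.59, 602.218, 238.716] pointing down, gripper open.
Joint ranges: [-2.7, 2.7], [-0.37, 2.16], [-1.27, 1.26], [0.24, 2.4], [-1.31, 4.45], [0.19, 1.91], [-2.76, 2.76]. Speed limits (rad/s): [2.39, 2.39, 3.14, 3.14, 3.14, 3.14, 3.14].

## Interface

Orientations are given as a 3x3 rotation matrix whose columns are the frame's x, y, z axes.
In Python, from cell import env gives the robot as it stands. Calls block until the motion is done:
- env.reach(position, orientation): joint-space move of the TCP to a pose.
- env.move_linear(position, ori=None, speed=150): straight line of the TCP; ori=None keeps the orientation; speed is the mean speed in mm/s.
- env.move_joints(angles): joint-space move.
- env.release() and env.clamp(strength=None): open the fingers fully, or close them until they stop; strength is the grip in N (None keeps the last).
- env.hold(seconds).
- env.solve_ik(position, orientation): joint angles nearest the present ones, or None.
- env.sense(): the state.
- env.capture(name): name is "side" or "top" or "wrist"; returns a dict with "frame" (480x640x3 uint8, red, green, blue), "range_z" (480x640 float32, mm along the optical axis (not along the pixel's ray), 0 where there is no reading), "camera_matrix" (3x3 intrinsics, pixels), "rvec" (rotation vector, rad) and "tvec" (3), from world to camera coordinates, as OpenCV has them. Camera axes: x right, y down, z forward; pixel columns grow to the right and rows downward; lengths in mm; the calibration is good to about 2 mm. A picture is of the moment at which its call begins.
A pose or a line that the arm cannot do raises env.PlanningError and nothing moves.
- env.hand_in(): hands the job in; it is judged then, once.
The state is a dict: "time_s": time; "joints": joint angles; "qvel": joint speeds; "joint_torque": joint torques, N m; "eef_pos": TCP position; "eef_rot": TCP orientation; "wrist_force": force on the tool from outside, world axes, zero at the start; "wrist_torque": the same for the moment, N m; "grip_width": opening from 0.0 (shut) to 1.0 (fully open); "gripper_force": force on a finger pad.
Only numpy, scipy, OpenCV 4.12 (cv2) and the standard library are available. Lean on these libraries where they do the work, as an engineer would, in place of code of your own. Each camera call takes 0.05 s, during which the arm holds its last target. There are 200 camera calls.

## Working session

There is one attempt and no reset: what is moved stays moved. The work goes in short steps, each a Python script; the robot and the scene stay as the last script left them, time stands still between calls to the robot, and variables do not carry over. Pictures are saved under pics/ and viewed, at most 14 in all, crops included, and the job is handed in when it is done.

```bash
ls; mkdir -p pics; python3 - <<'E'
from cell import env
import cv2,numpy as np
for n in ("top","side"):
    c=env.capture(n); np.savez(f"pics/{n}0.npz",**c)
    cv2.imwrite(f"pics/{n}0.png",c["frame"][:,:,::-1])
    print(n,c["camera_matrix"].tolist(),c["rvec"],c["tvec"])
print(env.sense()["time_s"],env.grasp_offset)
E
```

```text
pics
top [[476.7327827780988, 0.0, 320.1675306333885], [0.0, 476.7327827780988, 244.85822457714005], [0.0, 0.0, 1.0]] [ 2.21864446 -2.19932992  0.06372022] [  77.96986932  515.44099961 1118.88756821]
side [[530.9061866586986, 0.0, 326.2333942627296], [0.0, 530.9061866586986, 241.94993561028926], [0.0, 0.0, 1.0]] [ 2.40199026 -0.12587502  0.05950347] [-490.28074774  169.24520711 1141.15604935]
0.1 18.700000000000003
```

View pics/top0.png

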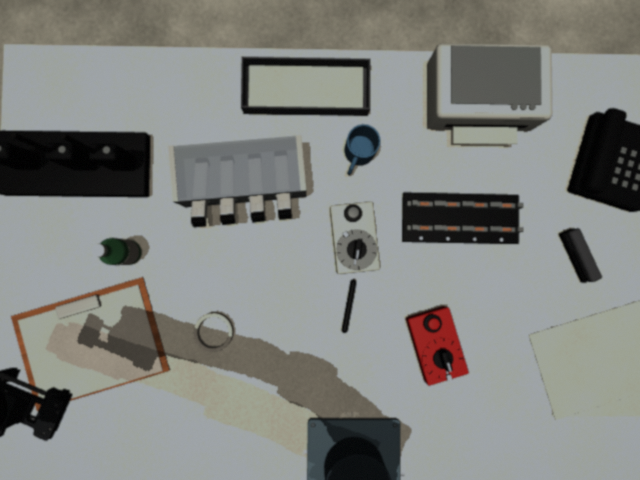

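View pics/side0.png

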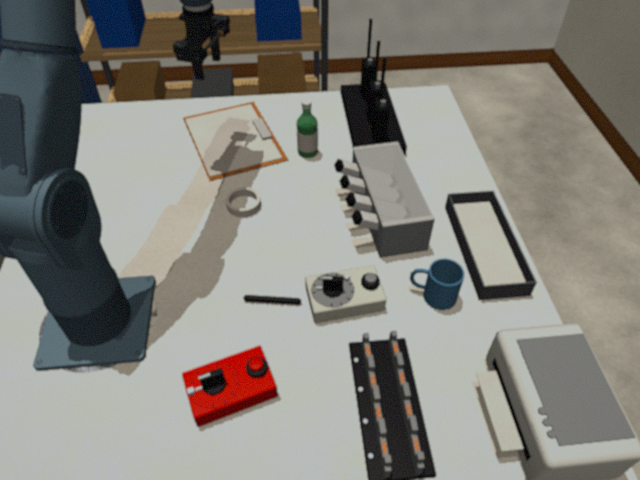

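Top view: the bin is at (240,170) with four bar noses at (199,213), (227,209), (257,206) and (285,204). The dock, a black base with grey toothed rails, is at (461,217). The white timer is at (355,238), the mug at (362,146) and the gel at (115,250). There are two timer-like boxes: white at (355,238) and red at (437,345). The white one fits and the red one is the look-alike. I'll measure from depth next.

```bash
cat > h.py <<'E'
import numpy as np, cv2
from scipy.spatial.transform import Rotation as R
def cloud(c):
    K=c["camera_matrix"]; z=c["range_z"].astype(float); v,u=np.mgrid[:480,:640]
    P=np.stack([(u-K[0,2])/K[0,0]*z,(v-K[1,2])/K[1,1]*z,z],-1)
    Rm=cv2.Rodrigues(np.asarray(c["rvec"]))[0]
    W=(P-np.asarray(c["tvec"]).ravel())@Rm
    W[z<=0]=np.nan
    return W
def box(W,u0,u1,v0,v1,z0,z1):
    w=W[v0:v1,u0:u1].reshape(-1,3); w=w[(w[:,2]>z0)&(w[:,2]<z1)]
    return w
def rect(w): return cv2.minAreaRect(w[:,:2].astype(np.float32))
E
python3 - <<'E'
from h import *
from cell import env
c=dict(np.load("pics/top0.npz")); W=cloud(c)
np.set_printoptions(precision=1,suppress=True)
print("desk z",np.nanmedian(W[300:330,480:520,2]))
for n,a in dict(bin=(160,320,125,210,96,112),binall=(160,320,125,210,20,112),dockbase=(395,530,185,250,6,75),dockrail=(395,530,185,250,38,75),timer=(325,390,195,280,38,50),dial=(325,390,195,280,75,95),button=(340,370,200,225,60,75),mug=(335,390,115,180,40,100),gel=(90,150,225,275,60,180)).items():
    w=box(W,*a); print(n,len(w), [np.round(x,1) for x in rect(w)] if len(w)>3 else None, np.median(w,0) if len(w) else None)
for u,v in [(199,213),(227,209),(257,206),(285,204)]:
    print("bar",W[v-8:v+14:3,u])
o=np.hstack([cv2.resize(c["frame"][185:285,315:400],(400,470),interpolation=cv2.INTER_CUBIC),cv2.resize(c["frame"][125:235,165:320],(400,470),interpolation=cv2.INTER_CUBIC)])
cv2.imwrite("pics/crop1.png",o[:,:,::-1])
E
```

```text
desk z -1.4064425969407304
bin 7678 [array([658.6, 264.4]), array([161.9, 290.3]), np.float64(5.5)] [675.2 264.7 106.6]
binall 8672 [array([658.6, 264.4]), array([161.9, 290.3]), np.float64(5.5)] [667.1 264.1 106.3]
dockbase 5777 [array([ 583.6, -251.5]), array([279.4, 120.3]), np.float64(89.4)] [ 583.  -249.    11.3]
dockrail 1135 [array([ 583.6, -252.6]), array([269.2,  66.7]), np.float64(89.4)] [ 605.7 -248.6   46.1]
timer 2386 [array([532.6,   2.7]), array([159.8, 100.2]), np.float64(6.5)] [532.3   2.9  43.7]
dial 127 [array([504.6,  -0.1]), array([14.2, 43.5]), np.float64(81.9)] [505.5  -0.   84. ]
button 97 [array([587.8,   9. ]), array([24.2, 24.7]), np.float64(24.3)] [587.7   9.8  65.5]
mug 596 [array([737.5,   0.1]), array([ 75.5, 103.1]), np.float64(37.6)] [741.1  -6.3  75.3]
gel 879 [array([494.8, 530.7]), array([58.3, 55.4]), np.float64(0.4)] [493.8 522.  115.4]
bar [[596.8 351.   89.3]
 [589.7 349.9  93.2]
 [582.8 349.1  96.1]
 [575.8 348.1 100.1]
 [568.8 346.8 105. ]
 [561.9 345.7 108.8]
 [556.2 347.7 100. ]
 [550.3 349.5  91.9]]
bar [[606.4 289.9  88.5]
 [599.7 289.7  88.8]
 [592.  288.1  97.4]
 [585.2 287.5  99.9]
 [578.5 287.2 101. ]
 [571.4 286.  107. ]
 [564.7 285.7 108.2]
 [559.2 287.6  97. ]]
bar [[613.6 223.9  89.3]
 [606.8 223.7  90.5]
 [599.6 223.1  95.1]
 [592.3 222.3 100.7]
 [585.8 222.3 100.1]
 [578.7 221.6 105.8]
 [572.1 221.4 106.4]
 [566.3 222.3  98.2]]
bar [[618.8 162.4  88.6]
 [611.6 162.1  92.8]
 [604.5 161.8  96.4]
 [597.7 161.6  98.1]
 [591.1 161.5  98.1]
 [583.7 161.1 105. ]
 [577.1 160.9 106. ]
 [571.9 161.6  92.7]]
```

View pics/crop1.png

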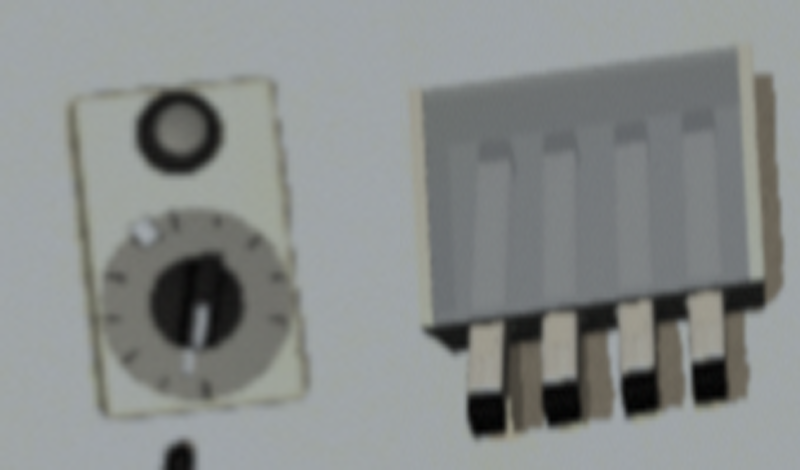

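```bash
cat >> h.py <<'E'
def frame(x,y,a):  # planar pose -> (origin, R)
    return np.array([x,y,0.]), R.from_euler('z',a).as_matrix()
def toolR(yaw,pitch,vert):
    # tool z: heading yaw, pitched down by pitch. vert: fingers close in vertical plane
    f=np.array([np.cos(yaw)*np.cos(pitch),np.sin(yaw)*np.cos(pitch),-np.sin(pitch)])
    side=np.array([-np.sin(yaw),np.cos(yaw),0])
    up=np.cross(f,side)
    y=up if vert>0 else -up
    return np.stack([np.cross(y,f),y,f],1)
E
python3 - <<'E'
from h import *
from cell import env
W=cloud(dict(np.load("pics/top0.npz")))
w=box(W,160,320,125,210,98,114)
u=np.array([np.cos(np.radians(5.5)),np.sin(np.radians(5.5))]); rear=w[(w[:,:2]@u)>660]
for a in (600,650,680):
    r=rect(w[(w[:,:2]@u)>a]); print(a,r)
    t=np.radians(r[2]); d=np.array([np.cos(t),np.sin(t)]); 
    back=np.array(r[0])+d*r[1][0]/2; print("origin",back-122*d)
W2=cloud(dict(np.load("pics/side0.npz"))); w=box(W2,350,435,140,255,98,114)
print("side",rect(w[(w[:,:2]@u)>660]))
for tt in (22,27):
  for v in (1,-1):
    for p in ([545,345,110],[560,160,110],[450,345,160],[450,160,160],[500,-155,90],[500,-345,90],[440,-155,100],[440,-345,100]):
        try: q=env.solve_ik(p,toolR(np.radians(5.5 if p[1]>0 else -.6),np.radians(tt),v))
        except Exception as e: q=repr(e)
        print(tt,v,p,None if q is None else np.round(q,2))
E
```

```text
600 ((658.6228637695312, 264.42327880859375), (161.94873046875, 290.3454895019531), 5.542011737823486)
origin [617.78899708 260.46120376]
650 ((683.5074462890625, 266.8377990722656), (111.9456787109375, 290.3454895019531), 5.542011737823486)
origin [617.78891953 260.4611868 ]
680 ((698.4804077148438, 268.3101806640625), (81.91670989990234, 290.3149108886719), 5.517802715301514)
origin [617.8142797  260.51761858]
side ((689.4725952148438, 266.702880859375), (103.50321197509766, 297.8809509277344), 5.519402027130127)
22 1 [545, 345, 110] [-0.25  1.14 -0.91  2.21  2.41  1.71 -2.53]
22 1 [560, 160, 110] None
22 1 [450, 345, 160] [-0.36  1.09 -1.06  2.35  2.19  1.9  -2.61]
22 1 [450, 160, 160] None
22 1 [500, -155, 90] None
22 1 [500, -345, 90] [ 1.87  1.39 -1.1   2.2   3.53  0.32 -1.96]
22 1 [440, -155, 100] None
22 1 [440, -345, 100] [ 2.03  1.37 -1.1   2.27  3.66  0.24 -2.04]
22 -1 [545, 345, 110] [-1.31  0.9   0.32  2.27  2.21  0.98 -0.17]
22 -1 [560, 160, 110] None
22 -1 [450, 345, 160] [-1.26  0.72 -0.    2.39  1.96  1.18  0.03]
22 -1 [450, 160, 160] None
22 -1 [500, -155, 90] None

[... 200 characters left out ...]
  2.2   2.41  1.71 -2.35]
27 1 [560, 160, 110] None
27 1 [450, 345, 160] [-0.39  0.94 -1.    2.35  2.07  1.69 -2.64]
27 1 [450, 160, 160] None
27 1 [500, -155, 90] None
27 1 [500, -345, 90] [ 1.82  1.29 -1.09  2.21  3.35  0.31 -1.9 ]
27 1 [440, -155, 100] None
27 1 [440, -345, 100] [ 1.97  1.26 -1.1   2.27  3.49  0.24 -1.99]
27 -1 [545, 345, 110] [-1.26  0.83  0.3   2.26  2.22  0.88 -0.09]
27 -1 [560, 160, 110] None
27 -1 [450, 345, 160] [-1.07  0.65 -0.18  2.38  1.95  1.15  0.17]
27 -1 [450, 160, 160] None
27 -1 [500, -155, 90] None
27 -1 [500, -345, 90] [ 1.23  0.87 -0.36  2.23  4.06  0.84  0.13]
27 -1 [440, -155, 100] None
27 -1 [440, -345, 100] [ 1.21  0.82 -0.19  2.31  4.18  0.97  0.06]
```

```bash
cat >> h.py <<'E'
BIN=(617.8,260.0,np.radians(5.5)); DOCK=(583.6,-251.8,np.radians(-.6)); TIM=(532.6,2.7,np.radians(6.3))
SLOT=[93,31,-31,-93]; LANE=[-96,-32,32,96]
G=-65; D=20
def barR(yaw,tilt):  # x_b nose->tail (tilted down), z_b up
    return R.from_euler('ZY',[yaw,tilt]).as_matrix()
def tcp(c,B,flip,g=G,d=D,lean=0.):
    """tool pose holding the bar of centre c, axes B; lean: tool turned about y_b (rad)"""
    T=B@R.from_euler('y',lean).as_matrix()@np.diag([1,-1,-1.])
    if flip: T=T@np.diag([-1,-1,1.])
    return c+B@np.array([g,0,12-d]), T
def binbar(y,tilt=np.radians(27),nx=-51,nz=108.5):
    o,F=frame(*BIN); B=barR(BIN[2],tilt)
    return o+F@np.array([nx,y,nz])+B@np.array([90,0,-12]), B
def dockbar(y,tilt):
    o,F=frame(*DOCK); B=barR(DOCK[2],tilt)
    s=np.tan(tilt)  # bottom touches far rail's far edge (33,45)
    bc=np.array([0,y,45+33*s]); return o+F@bc+B@np.array([0,0,12]), B
E
python3 - <<'E'
from h import *
from cell import env
def ik(p,T):
    q=env.solve_ik(p,T); return None if q is None else np.round(q,2)
for lean in (0,-10,-20,-27):
  l=np.radians(lean)
  for f in (0,1):
    print("lean",lean,"flip",f)
    for y in SLOT:
        c,B=binbar(y); p,T=tcp(c,B,f,lean=l); a=ik(p,T); p2=p-B[:,0]*130; b=ik(p2,T); print("bin",y,np.round(p),a,b, ik(p2+[0,0,90],T))
    for y in LANE:
        c,B=dockbar(y,np.radians(12.7)); p,T=tcp(c,B,f,lean=l); print("dock",y,np.round(p),ik(p,T),ik(p+[0,0,90],T))
E
```

```text
lean 0 flip 0
bin 93 [571. 349.  79.] [-0.81  1.1   0.59  1.15 -0.64  1.53 -1.65] [-0.95  0.85  0.58  1.51 -0.58  1.42 -1.66] [-0.97  0.75  0.63  1.46 -0.54  1.56 -1.71]
bin 31 [577. 287.  79.] [-0.76  1.07  0.6   1.23 -0.61  1.5  -1.56] [-0.89  0.82  0.6   1.58 -0.55  1.39 -1.58] [-0.92  0.71  0.64  1.53 -0.49  1.53 -1.63]
bin -31 [583. 226.  79.] [-0.7   1.04  0.61  1.29 -0.58  1.47 -1.48] [-0.83  0.79  0.61  1.64 -0.51  1.36 -1.49] [-0.85  0.68  0.66  1.59 -0.45  1.51 -1.54]
bin -93 [589. 164.  79.] [-0.64  1.03  0.63  1.33 -0.55  1.45 -1.39] [-0.75  0.78  0.63  1.67 -0.47  1.34 -1.4 ] [-0.78  0.67  0.68  1.62 -0.41  1.49 -1.45]
dock -96 [ 520. -347.   71.] [-0.07  1.03  0.91  1.57 -0.7   1.13 -0.57] [-0.16  1.    1.12  1.54 -0.74  1.32 -0.51]
dock -32 [ 521. -283.   71.] [-0.11  0.92  0.77  1.65 -0.57  1.04 -0.73] [-0.25  0.92  1.05  1.62 -0.67  1.26 -0.62]
dock 32 [ 521. -219.   71.] [-0.18  0.85  0.69  1.72 -0.51  1.   -0.86] [-0.31  0.8   0.92  1.69 -0.55  1.18 -0.8 ]
dock 96 [ 522. -155.   71.] [-0.29  0.83  0.68  1.77 -0.52  0.98 -0.95] [-0.38  0.74  0.84  1.74 -0.49  1.14 -
[... 7059 characters left out ...]
45  0.02  1.98 -0.01  0.72  1.16] [-0.56  0.32  0.06  1.91 -0.02  0.92  1.17]
bin -93 [589. 164.  79.] [-0.36  0.67  0.03  1.75 -0.03  0.72  1.34] [-0.46  0.43  0.08  2.02 -0.05  0.7   1.31] [-0.51  0.29  0.13  1.95 -0.05  0.9   1.31]
dock -96 [ 520. -347.   71.] [ 0.63  0.64 -0.06  1.89 -0.25  0.42  2.37] [ 0.28  0.52  0.41  1.87 -0.58  0.65  2.62]
dock -32 [ 521. -283.   71.] [ 0.55  0.6  -0.09  1.98 -0.19  0.35  2.22] [ 0.07  0.49  0.54  1.97 -0.66  0.62  2.61]
dock 32 [ 521. -219.   71.] [ 0.45  0.56 -0.1   2.06 -0.13  0.29  2.05] [ 0.07  0.42  0.37  2.04 -0.49  0.53  2.36]
dock 96 [ 522. -155.   71.] [ 0.28  0.53 -0.05  2.12 -0.13  0.25  1.93] [ 0.02  0.37  0.27  2.09 -0.35  0.47  2.11]
```

```bash
python3 - <<'E'
from h import *
from cell import env
s=env.sense(); env.move_linear(np.array(s["eef_pos"])+[0,0,80])
c,B=binbar(-93); p,T=tcp(c,B,1); y=B[:,1]; z=B[:,2]
env.reach(p-22*y+z*110+[0,0,40],T)
env.move_linear(p-22*y+z*60,T)
w=env.capture("wrist"); np.savez("pics/w1.npz",**w); cv2.imwrite("pics/w1.png",w["frame"][:,:,::-1])
s=env.sense(); print(s["time_s"],s["eef_pos"],p-22*y+z*60)
E
```

```text
3.7667 [619.29910378 144.81482681 133.99495911] [618.3056848  144.51680602 132.79049847]
```

View pics/w1.png

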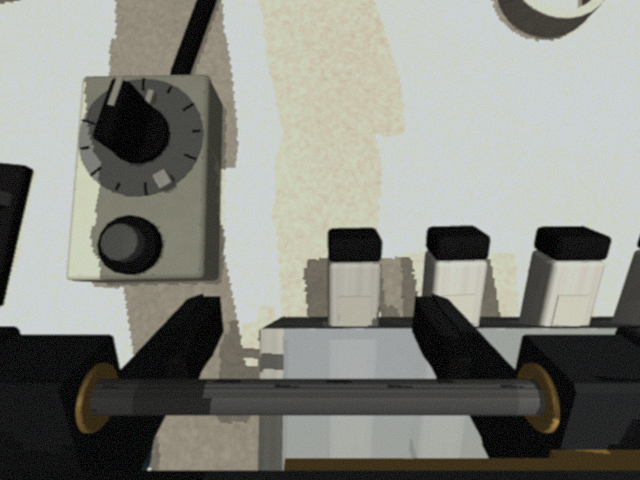

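Wrist view from above the bin: bar4's nose is at (355,245), bar3's at (457,243) and bar2's at (572,243). The right finger sits between bar4 and bar3. The timer is at (143,180) with its set clip at (163,178). I'll refine bar4 and bar3 from this depth.

```bash
python3 - <<'E'
from h import *
np.set_printoptions(precision=1,suppress=True)
W=cloud(dict(np.load("pics/w1.npz")))
o,F=frame(*BIN); L=(W-o)@F   # bin frame
for n,(u0,u1,yc) in dict(b4=(325,388,-93),b3=(425,490,-31),b2=(530,612,31)).items():
    p=L[225:325,u0:u1].reshape(-1,3); p=p[np.isfinite(p).all(1)&(p[:,2]>75)&(p[:,0]<-3)]
    # top face: fit plane z=a+b x
    k=p
    for _ in range(6):
        b,a=np.polyfit(k[:,0],k[:,2],1); r=p[:,2]-(a+b*p[:,0]); k=p[np.abs(r)<(2.5 if _>1 else 8)]
    near=k[k[:,0]<-30]; far=k[k[:,0]>-20]
    e=lambda q:(np.percentile(q[:,1],1.5)+np.percentile(q[:,1],98.5))/2
    print(n,len(k),"tilt",np.degrees(np.arctan(b)),"nose x",np.percentile(k[:,0],1),"z at -50",a-50*b,"y near/far",e(near),e(far),np.ptp(near[:,1]))
# timer/clip
o,F=frame(*TIM); L=(W-o)@F
q=L[70:280,65:215].reshape(-1,3); q=q[np.isfinite(q).all(1)]
t=q[(q[:,2]>40)&(q[:,2]<48)]; print("box rect",cv2.minAreaRect(t[:,:2].astype(np.float32)))
cl=L[165:192,150:176].reshape(-1,3); cl=cl[(cl[:,2]>53)]; print("clip",len(cl),np.median(cl,0))
dg=q[(q[:,2]>78)&(q[:,2]<92)]; print("dial top",len(dg),cv2.minAreaRect(dg[:,:2].astype(np.float32)))
E
```

```text
b4 4271 tilt -26.05848016617447 nose x -49.81541326303321 z at -50 108.4417029872945 y near/far -92.79399260723244 -92.50471925554257 29.4953295217678
b3 2502 tilt -16.939093657984444 nose x -52.89150288149643 z at -50 105.14258992455788 y near/far -33.85710087129945 -32.22122527871388 29.949326905932878
b2 4462 tilt -26.2166461594077 nose x -50.71111415589363 z at -50 108.583861988333 y near/far 32.14464210355578 32.68585236537112 31.47408051286956
box rect ((-0.43325042724609375, 1.5626144409179688), (159.61207580566406, 99.94058990478516), 0.2872248888015747)
clip 243 [ 9.  23.6 55.3]
dial top 1720 ((-28.417261123657227, 1.6013154983520508), (15.14138412475586, 44.66893005371094), 75.3909683227539)
```

```bash
cat >> h.py <<'E'
from cell import env
def st(tag):
    s=env.sense(); print(tag,round(s["time_s"],1),"pos",np.round(s["eef_pos"],1),"w",round(s["grip_width"],3),"gf",np.round(s["gripper_force"],1),"F",np.round(s["wrist_force"],1)); return s
def pick(y,off):
    """off: tool offset along bin y at insertion; then centre and clamp"""
    c,B=binbar(y); p,T=tcp(c,B,1); yb=B[:,1]; z=B[:,2]
    if abs(np.array(env.sense()["eef_pos"])-(p+off*yb+z*60)).max()>8:
        env.reach(p+off*yb+z*110+[0,0,60],T)
        env.move_linear(p+off*yb+z*60,T)
    env.move_linear(p+off*yb,T,speed=80); st("in")
    if off:
        env.clamp(3); st("soft")
        env.move_linear(p,T,speed=25); st("centred")
    env.clamp(60); s=st("clamped")
    return p,B,T
def draw(p,B,T):
    env.move_linear(p-B[:,0]*135,T,speed=100); st("out")
E
python3 - <<'E'
from h import *
p,B,T=pick(-93,-22)
w=env.capture("wrist"); cv2.imwrite("pics/w2.png",w["frame"][:,:,::-1])
E
```

```text
in 4.7 pos [591.7 141.9  79.7] w 1.002 gf 0.0 F [-0.2  0.5  0.1]
soft 5.4 pos [589.3 144.8  79.4] w 0.538 gf 3.4 F [-5.1  5.6  1.6]
centred 6.5 pos [589.1 163.4  79.3] w 0.356 gf 2.8 F [-0.7 -1.1 -0.2]
clamped 6.7 pos [589.1 164.   79.4] w 0.341 gf 57.4 F [-0.3  0.8  0.2]
```

View pics/w2.png

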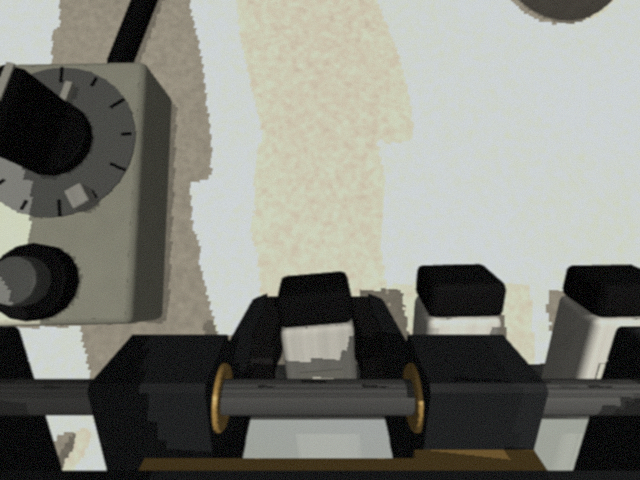

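```bash
cat >> h.py <<'E'
def inhand():
    """bar in tool frame from the wrist camera: (slope deg, top z at x=15, nose x); nominal 0,-20,25"""
    s=env.sense(); W=cloud(env.capture("wrist"))
    t=(W.reshape(-1,3)-np.array(s["eef_pos"]))@np.array(s["eef_rot"])
    k=t[np.isfinite(t).all(1)&(np.abs(t[:,1])<11)&(t[:,0]>10)&(t[:,0]<45)&(t[:,2]>-40)&(t[:,2]<5)]
    if len(k)<50: print("inhand: no bar",len(k)); return None
    q=k
    for i in range(6):
        b,a=np.polyfit(q[:,0],q[:,2],1); q=k[np.abs(k[:,2]-a-b*k[:,0])<(2 if i>1 else 6)]
    r=(np.degrees(np.arctan(b)),a+15*b,np.percentile(q[:,0],98)); print("inhand",len(q),np.round(r,1)); return r
E
python3 - <<'E'
from h import *
c,B=binbar(-93); p,T=tcp(c,B,1)
inhand(); draw(p,B,T); inhand()
env.move_linear(p-B[:,0]*135+[0,0,120],T); st("up"); inhand()
E
```

```text
inhand 1572 [ 11.9 -20.1  21.2]
out 8.3 pos [469.5 152.6 140.3] w 0.336 gf 59.0 F [ 0.4 -0.4 -1.4]
inhand 1482 [ 14.9 -20.1  20.2]
up 9.3 pos [468.9 152.1 259.8] w 0.331 gf 59.0 F [-0.2  0.5 -1.5]
inhand 1474 [ 14.7 -20.1  20.2]
```

```bash
python3 - <<'E'
from h import *
s=env.sense(); c=env.capture("wrist"); W=cloud(c)
t=(W.reshape(-1,3)-np.array(s["eef_pos"]))@np.array(s["eef_rot"])
k=t[np.isfinite(t).all(1)&(np.abs(t[:,1])<11)&(t[:,2]>-60)&(t[:,2]<30)]
for x in range(-40,60,4):
    q=k[(k[:,0]>=x)&(k[:,0]<x+4)]
    if len(q): print(x,len(q),np.round(np.percentile(q[:,2],[10,50,90]),1))
cv2.imwrite("pics/w3.png",c["frame"][:,:,::-1])
E
```

```text
-40 248 [-22.4 -21.7 -20.9]
-20 211 [-21.9 -21.3 -20.5]
-16 457 [-21.8 -21.  -20.3]
-12 435 [-21.5 -20.8 -20.2]
-8 438 [-21.5 -20.9 -20.1]
-4 461 [-21.5 -20.8 -20.1]
0 561 [-21.3 -20.5 -19.4]
4 392 [-20.7 -19.8 -18.5]
8 495 [-21.3 -20.7 -19.9]
12 515 [-21.4 -20.6 -20. ]
16 1347 [-20.7 -17.2  -3.4]
20 299 [-17.6 -11.3  -2.7]
```

View pics/w3.png

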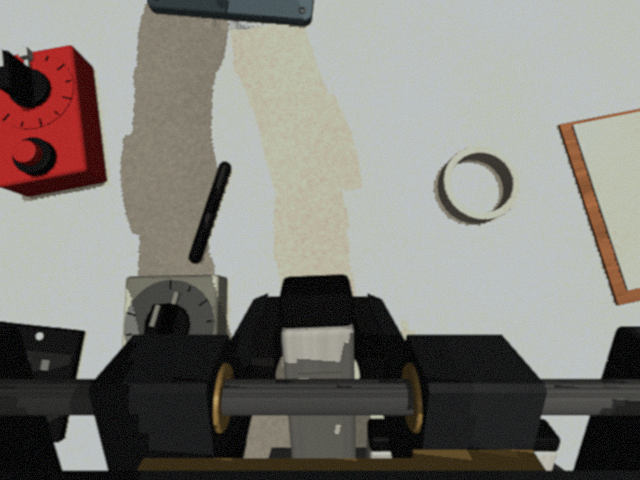

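```bash
python3 - <<'E'
from h import *
c=dict(np.load("pics/top0.npz")); W=cloud(c); o,F=frame(*DOCK); L=(W-o)@F
q=L[185:250,395:530].reshape(-1,3)
for r in (-28,28):
    k=q[(q[:,2]>54)&(q[:,2]<75)&(abs(q[:,0]-r)<12)]; k=k[np.argsort(k[:,1])]
    g=np.split(k,np.where(np.diff(k[:,1])>8)[0]+1); print(r,[(round(a[:,1].min()),round(a[:,1].max()),round(np.median(a[:,0])),len(a)) for a in g])
img=c["frame"][185:250,395:530].astype(int).reshape(-1,3); m=(img[:,0]-img[:,2]>50)&(q[:,2]>30)
k=q[m]
for r in (-28,28):
    a=k[abs(k[:,0]-r)<12]; a=a[np.argsort(a[:,1])]; print([(round(b[:,1].mean(),1),round(b[:,0].mean(),1),len(b)) for b in np.split(a,np.where(np.diff(a[:,1])>15)[0]+1)])
E
```

```text
-28 [(-128, -115, -28, 24), (-79, -51, -28, 60), (-13, 12, -28, 48), (51, 76, -28, 59), (115, 126, -29, 24)]
28 [(-129, -115, 28, 30), (-77, -51, 27, 50), (-14, 12, 28, 60), (51, 77, 27, 51), (115, 126, 27, 29)]
[(np.float64(-96.4), np.float64(-28.6), 23), (np.float64(-32.0), np.float64(-28.3), 25), (np.float64(31.5), np.float64(-28.9), 24), (np.float64(95.4), np.float64(-28.2), 21)]
[(np.float64(-96.4), np.float64(27.2), 24), (np.float64(-33.5), np.float64(28.1), 22), (np.float64(31.5), np.float64(27.0), 23), (np.float64(95.8), np.float64(27.6), 20)]
```

```bash
python3 - <<'E'
import re
s=open('h.py').read()
i=s.index("def inhand"); s=s[:i]+'''def inhand():
    """bar in tool frame from the wrist camera: slope deg, top z at x=0, nose x, y mid"""
    s=env.sense(); W=cloud(env.capture("wrist"))
    t=(W.reshape(-1,3)-np.array(s["eef_pos"]))@np.array(s["eef_rot"])
    t=t[np.isfinite(t).all(1)&(np.abs(t[:,1])<11)&(t[:,2]>-60)]
    k=t[(t[:,0]>-20)&(t[:,0]<12)&(t[:,2]<5)]
    if len(k)<300: print("inhand: no bar",len(k)); return None
    q=k
    for i in range(6):
        b,a=np.polyfit(q[:,0],q[:,2],1); q=k[np.abs(k[:,2]-a-b*k[:,0])<(2 if i>1 else 8)]
    n=t[(np.abs(t[:,2]-a-b*t[:,0]-3)<5)&(t[:,0]>0)&(t[:,0]<60)]
    r=(np.degrees(np.arctan(b)),a,np.percentile(n[:,0],97)); print("inhand",len(q),np.round(r,1)); return r
def place(y,tilt,slope=0.,d=D,nose=20.,shift=0.):
    """bar held with nose at tool x=nose; tilt rad of the bar when released"""
    g=-90+nose; lean=-np.radians(slope)*0
    c,B=dockbar(y,tilt); p,T=tcp(c,B,1,g=g,d=d); p=p+[0,0,1.]+np.array([shift,0,0])
    env.reach(p+[0,0,130],T); st("above"); inhand()
    env.move_linear(p+[0,0,25],T); env.move_linear(p,T,speed=40); st("down")
    return p,B,T
def let(p,B,T,up=130):
    env.release(); st("released"); env.move_linear(p+B[:,2]*60,T); env.move_linear(p+[0,0,up],T,speed=200)
'''
open('h.py','w').write(s.replace("LANE=[-96,-32,32,96]","LANE=[-96.5,-32.5,31.5,95.5]"))
E
python3 - <<'E'
from h import *
p,B,T=place(LANE[0],0.,d=20.8)
c=env.capture("top"); cv2.imwrite("pics/t2.png",cv2.resize(c["frame"][150:310,330:560],(690,480))[:,:,::-1])
E
```

```text
above 11.2 pos [ 513.7 -345.9  179.1] w 0.333 gf 60.0 F [ 0.4  0.9 -1.3]
inhand 2057 [-32.6 -21.8  13.6]
down 12.9 pos [ 512.  -348.3   49.7] w 0.334 gf 60.0 F [-4.   0.3  4.9]
```

View pics/t2.png

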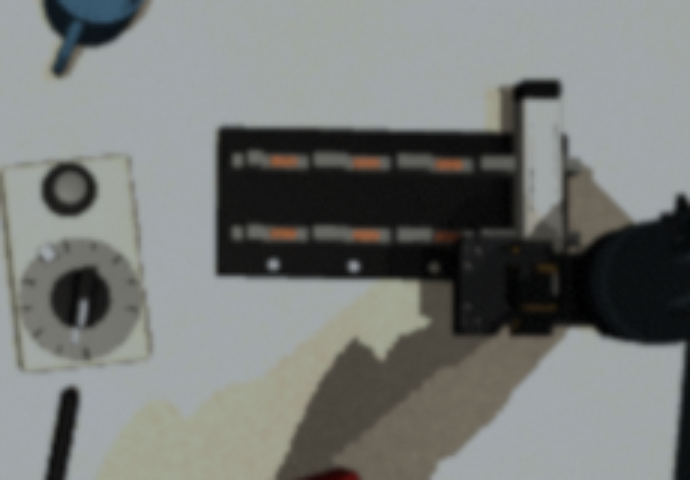

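The bar appears to be lying in the right-hand lane (540,160 in the crop). The in-hand slope read -32° on the way, so it swung in the grip. I'll check its actual tilt.

```bash
cat >> h.py <<'E'
def dockstate(tag=""):
    W=cloud(env.capture("top")); o,F=frame(*DOCK); L=(W-o)@F
    q=L[150:300,380:545].reshape(-1,3); q=q[np.isfinite(q).all(1)]
    for y in LANE:
        k=q[(abs(q[:,1]-y)<10)&(q[:,2]>30)&(q[:,2]<110)&(abs(q[:,0])<130)]
        k2=q[(abs(q[:,1]-y)<24)&(q[:,2]>64)&(q[:,2]<110)&(abs(q[:,0])<130)]
        g=k[(k[:,2]>64)]
        if len(g)<50: print(tag,y,"empty"); continue
        b,a=np.polyfit(g[:,0],g[:,2],1)
        print(tag,y,"x",np.round(np.percentile(g[:,0],[1,99]),1),"y",np.round(np.percentile(k2[:,1],[2,98]),1),"z(-60,0,60)",np.round([a-60*b,a,a+60*b],1))
E
python3 - <<'E'
from h import *
inhand(); dockstate()
E
```

```text
inhand 3243 [ -1.6 -21.9  17.5]
 -96.5 x [-67.8  88.8] y [-111.   -81.7] z(-60,0,60) [70.9 69.  67. ]
 -32.5 empty
 31.5 empty
 95.5 empty
```

```bash
python3 - <<'E'
from h import *
c,B=dockbar(LANE[0],0.); p,T=tcp(c,B,1,g=-70,d=20.8)
let(p,B,T); dockstate()
P=pick(-31,-22); inhand(); draw(*P); inhand()
p,B,T=P; env.move_linear(p-B[:,0]*135+[0,0,120],T); st("up"); inhand()
E
```

```text
released 14.0 pos [ 512.6 -347.6   49.2] w 1.0 gf 0.0 F [ 0.3 -0.7 -0.1]
 -96.5 x [-14.4  90.7] y [-111.   -81.8] z(-60,0,60) [69.1 68.4 67.6]
 -32.5 empty
 31.5 empty
 95.5 empty
in 18.9 pos [585.8 203.7  79.8] w 0.997 gf 0.0 F [-0.  -0.5  0.2]
soft 19.8 pos [583.2 206.5  79.4] w 0.528 gf 3.6 F [-4.6  6.7  1.4]
centred 20.8 pos [583.2 225.3  79.3] w 0.359 gf 2.8 F [-0.5 -0.6 -0.3]
clamped 21.0 pos [583.3 225.5  79.3] w 0.341 gf 57.5 F [ 0.7 -0.4 -0.8]
inhand 3376 [  1.7 -20.9  21.9]
out 22.6 pos [463.5 214.3 140.4] w 0.332 gf 58.9 F [ 0.2 -0.3 -0.5]
inhand 3378 [  1.7 -21.   21. ]
up 23.6 pos [462.9 213.8 259.8] w 0.337 gf 58.9 F [ 0.2 -0.3 -1.4]
inhand 3367 [  1.7 -21.   21. ]
```

```bash
python3 - <<'E'
from h import *
p,B,T=place(LANE[2],np.radians(-0.),d=21,nose=21)
inhand(); dockstate()
E
```

```text
above 25.2 pos [ 515.8 -218.   178.9] w 0.336 gf 58.9 F [-0.2 -0.1 -1.3]
inhand 3333 [  1.7 -21.1  21.5]
down 26.9 pos [ 514.9 -219.7   49. ] w 0.337 gf 59.5 F [ 0.3  0.8 -1.5]
inhand 3344 [  2.7 -21.1  21.7]
 -96.5 x [38.  90.8] y [-111.1  -81.6] z(-60,0,60) [71.  69.4 67.8]
 -32.5 empty
 31.5 x [-64.9  89.4] y [20.  49.7] z(-60,0,60) [70.2 71.1 71.9]
 95.5 empty
```

```bash
python3 - <<'E'
from h import *
c,B=dockbar(LANE[2],0.); p,T=tcp(c,B,1,g=-69,d=21)
let(p,B,T); dockstate()
P=pick(31,-22); inhand(); draw(*P)
p,B,T=P; env.move_linear(p-B[:,0]*135+[0,0,120],T); st("up"); r=inhand()
p,B,T=place(LANE[1],np.radians(14),d=21,nose=21); inhand(); dockstate()
E
```

```text
released 28.0 pos [ 514.9 -219.6   49. ] w 1.002 gf 0.0 F [-0.4 -0.3  0.3]
 -96.5 x [12.9 90.7] y [-111.1  -81.8] z(-60,0,60) [68.6 68.1 67.5]
 -32.5 empty
 31.5 x [-20.5  88. ] y [19.8 49.6] z(-60,0,60) [68.6 68.2 67.7]
 95.5 empty
in 32.7 pos [579.8 265.4  79.7] w 0.999 gf 0.0 F [ 0.1  1.1 -0.1]
soft 33.5 pos [577.3 268.4  79.4] w 0.53 gf 3.5 F [-4.9  6.2  0.8]
centred 34.5 pos [577.2 286.9  79.2] w 0.36 gf 2.8 F [-0.1 -1.2 -0.4]
clamped 34.7 pos [577.3 287.3  79.3] w 0.342 gf 57.5 F [ 1.   0.1 -0.6]
inhand 3397 [  2.  -20.4  22.1]
out 36.3 pos [457.6 275.9 140.4] w 0.337 gf 59.1 F [-0.5 -0.5 -1.3]
up 37.2 pos [457.  275.6 259.8] w 0.337 gf 59.1 F [-1.  -0.1 -1.9]
inhand 3386 [  1.6 -20.6  20.9]
above 39.3 pos [ 517.9 -282.1  203.7] w 0.336 gf 59.1 F [-0.2 -0.2 -0.9]
inhand 3376 [  1.8 -20.6  21.3]
down 41.0 pos [ 516.9 -283.8   73.8] w 0.334 gf 59.1 F [-0.2 -0.6 -1.9]
inhand 3377 [  1.7 -20.5  21.4]
 -96.5 x [49.7 90.9] y [-109.6  -81.8] z(-60,0,60) [67.1 67.3 67.5]
 -32.5 x [-5.  61.3] y [-42.9 -14.2] z(-60,0,60) [93.5 78.6 63.7]
 31.5 x [-82.8  87.6] y [21.9 49.3] z(-60,0,60) [68.1 68.  67.9]
 95.5 empty
```

```bash
python3 - <<'E'
from h import *
c,B=dockbar(LANE[1],np.radians(14)); p,T=tcp(c,B,1,g=-69,d=21)
let(p,B,T); dockstate()
P=pick(93,0); inhand(); draw(*P)
p,B,T=P; env.move_linear(p-B[:,0]*135+[0,0,120],T); st("up"); r=inhand(); dockstate("clear")
c=env.capture("top"); cv2.imwrite("pics/t3.png",cv2.resize(c["frame"][110:310,170:560],(780,400))[:,:,::-1])
E
```

```text
released 42.0 pos [ 517.  -283.6   73.8] w 0.997 gf 0.0 F [-0.4 -0.1  0.1]
 -96.5 x [-35.   90.7] y [-111.   -81.6] z(-60,0,60) [68.5 68.1 67.6]
 -32.5 x [-90.3  86.8] y [-43.1 -14.2] z(-60,0,60) [67.3 67.5 67.7]
 31.5 x [-87.3  86.3] y [19.1 49.2] z(-60,0,60) [67.8 67.8 67.9]
 95.5 empty
in 47.2 pos [571.7 349.   79.7] w 0.995 gf 0.0 F [-0.4  0.9 -0. ]
clamped 48.1 pos [571.3 349.   79.3] w 0.335 gf 60.0 F [ 1.1 -0.  -0.5]
inhand 3391 [  2.  -20.9  24.6]
out 49.7 pos [451.8 337.2 140.3] w 0.339 gf 60.0 F [-0.7  0.2 -0.7]
up 50.6 pos [451.  337.3 259.7] w 0.336 gf 60.0 F [ 0.1 -0.6 -2.3]
inhand 3387 [  1.7 -20.9  24.5]
clear -96.5 x [-86.8  90.4] y [-111.3  -81.8] z(-60,0,60) [67.8 67.8 67.8]
clear -32.5 x [-89.3  85.2] y [-44.8 -14.3] z(-60,0,60) [67.9 67.8 67.7]
clear 31.5 x [-87.3  86.5] y [19.2 49.2] z(-60,0,60) [67.8 67.8 67.9]
clear 95.5 empty
```

View pics/t3.png

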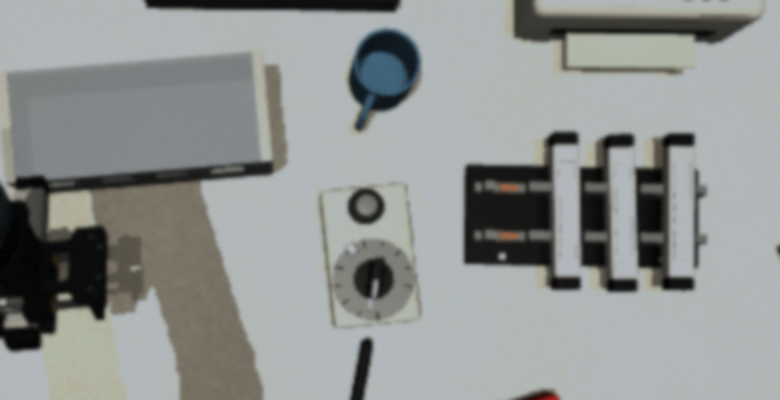

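Three bars lie flat in their lanes, at (565,210), (620,212) and (677,210). The bin is empty apart from the bar now in hand. I'll place that one in the left lane.

```bash
python3 - <<'E'
from h import *
p,B,T=place(LANE[3],np.radians(14),d=21,nose=24.5); inhand(); dockstate("down")
let(p,B,T,up=200); dockstate("rel")
env.move_joints([-0.3,0.3,0,1.6,0,1.1,0.]) if False else None
E
```

```text
above 52.6 pos [ 522.5 -154.1  202.8] w 0.336 gf 60.0 F [-0.1  0.9 -1.1]
inhand 3375 [  1.9 -20.9  24.9]
down 54.3 pos [ 521.8 -155.8   73. ] w 0.336 gf 60.0 F [-0.1  0.3 -1.5]
inhand 3348 [  1.8 -21.   24.9]
down -96.5 x [-86.9  68.2] y [-111.5  -81.8] z(-60,0,60) [67.7 67.7 67.8]
down -32.5 x [-90.6  -6.5] y [-45.5 -18.8] z(-60,0,60) [67.5 68.1 68.7]
down 31.5 empty
down 95.5 empty
released 55.4 pos [ 521.8 -155.6   73. ] w 0.996 gf 0.0 F [ 0.1 -0.8 -0.6]
rel -96.5 empty
rel -32.5 empty
rel 31.5 x [25.9 87.8] y [21.6 49.6] z(-60,0,60) [69.2 68.5 67.7]
rel 95.5 x [-88.6  87.6] y [ 83.  110.6] z(-60,0,60) [67.7 67.7 67.7]
```

```bash
cat >> h.py <<'E'
def down(th): return R.from_euler('z',th).as_matrix()@np.diag([1,-1,-1.])
o,F=frame(*TIM); AX=o+F@np.array([-28.4,1.6,0]); BTN=o+F@np.array([55.6,1.9,0])
E
python3 - <<'E'
from h import *
print(AX,BTN)
p=AX+[0,0,60]
q0=env.solve_ik(AX+[0,0,200],down(0))
for s in (0,180):
    for a in (0,-45,-90,-134.8):
        q=env.solve_ik(p,down(np.radians(-8.3+s+a))); print(s,a,None if q is None else np.round(q,2))
E
```

```text
[504.19593397   1.17388309   0.        ] [587.65573393  10.68975351   0.        ]
0 0 [-0.85  0.93  1.08  2.07 -1.12  0.91 -0.82]
0 -45 [-0.85  0.93  1.08  2.07 -1.12  0.91 -1.61]
0 -90 [ 0.06  0.58 -0.18  2.02  0.19  0.55  2.73]
0 -134.8 [-0.53  0.65  0.56  2.06 -0.61  0.6   2.68]
180 0 [-0.64  0.71  0.72  2.06 -0.77  0.66  2.03]
180 -45 [-0.75  0.8   0.89  2.07 -0.95  0.76  1.4 ]
180 -90 [-0.86  0.94  1.09  2.07 -1.13  0.92  0.76]
180 -134.8 [-0.92  1.09  1.24  2.07 -1.26  1.08  0.06]
```

```bash
python3 - <<'E'
from h import *
T=down(np.radians(171.7))
env.reach(AX+[0,0,220],T)
env.move_linear(AX+[0,0,100],T); env.move_linear(AX+[0,0,60],T,speed=60); st("at")
env.clamp(25); st("grip")
q=np.array(env.sense()["joints"])
for k in (1,2,3):
    t=q.copy(); t[6]-=2.353*k/3; env.move_joints(t); 
    s=st("turn"); print(np.degrees(np.arctan2(s["eef_rot"][1][0],s["eef_rot"][0][0])))
env.release(); env.move_linear(AX+[0,0,100],None,speed=60)
# look from a pose standing back like the first wrist picture
c,B=binbar(-93); p,T=tcp(c,B,1); env.move_linear(AX+[0,0,220]); 
env.reach(p-22*B[:,1]+B[:,2]*60+[0,-50,60],T)
w=env.capture("wrist"); np.savez("pics/w4.npz",**w); cv2.imwrite("pics/w4.png",w["frame"][:,:,::-1]); st("look"); dockstate()
E
```

```text
at 59.3 pos [504.3   1.   60.1] w 1.001 gf 0.0 F [-0.2  0.1 -0.5]
grip 60.4 pos [ 5.04e+02 -3.00e-01  6.00e+01] w 0.158 gf 25.0 F [-1.1 -5.4 -0.6]
turn 61.2 pos [504.3   0.   60. ] w 0.157 gf 25.0 F [ 1.4 -0.2 -1.2]
126.82144433895915
turn 62.0 pos [5.047e+02 1.000e-01 6.000e+01] w 0.158 gf 25.0 F [ 2.9  0.7 -4. ]
81.92326674572755
turn 62.7 pos [ 5.05e+02 -1.00e-01  6.01e+01] w 0.156 gf 25.0 F [ 6.1  0.4 -6.2]
36.90786552373747
look 67.5 pos [618.1  94.6 192.8] w 1.001 gf 0.0 F [-0.3  0.7  0. ]
 -96.5 x [-86.8  90.2] y [-111.5  -82. ] z(-60,0,60) [67.7 67.7 67.7]
 -32.5 x [-88.3  85.4] y [-44.3 -14.7] z(-60,0,60) [68.1 68.  67.9]
 31.5 x [-88.3  86.7] y [19.2 49. ] z(-60,0,60) [67.8 67.8 67.9]
 95.5 x [-89.1  86.5] y [ 82.4 110.3] z(-60,0,60) [68.  67.9 67.8]
```

View pics/w4.png

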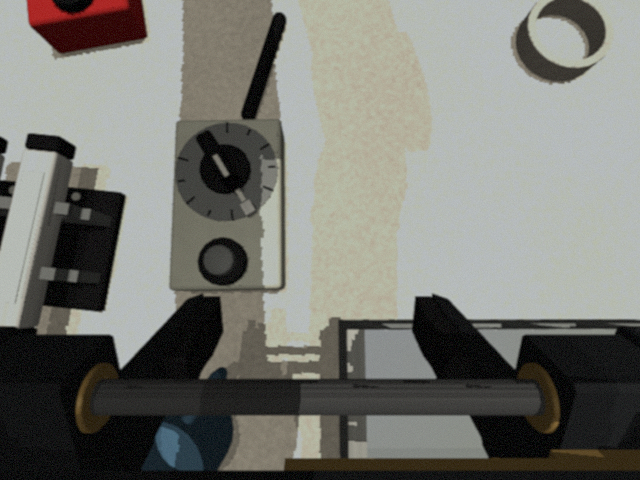

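The pointer runs from the axis (225,170) towards the clip at (247,208). I'll check it numerically.

```bash
python3 - <<'E'
from h import *
c=dict(np.load("pics/w4.npz")); W=cloud(c); o,F=frame(*TIM); L=(W-o)@F
q=L[118:292,168:286].reshape(-1,3); rgb=c["frame"][118:292,168:286].reshape(-1,3).astype(int)
ok=np.isfinite(q).all(1); q,rgb=q[ok],rgb[ok]
dg=q[(q[:,2]>79)&(q[:,2]<92)]; r=cv2.minAreaRect(dg[:,:2].astype(np.float32)); print("dial",len(dg),r)
e=cv2.fitLine(dg[:,:2].astype(np.float32),cv2.DIST_L2,0,.01,.01).ravel(); print("line",np.degrees(np.arctan2(e[1],e[0])))
d=q[:,:2]-np.array([-28.4,1.6]); rr=np.hypot(*d.T)
cl=(rr>36)&(rr<50)&(q[:,2]>52.5)&(q[:,2]<60)
m=cl&(rgb.min(1)>120); 
for k in (cl,m): 
    if k.sum(): x=np.median(d[k],0); print("clip",k.sum(),x,np.degrees(np.arctan2(x[1],x[0])))
# white pointer stripe: high brightness on grip/skirt inside r<30
s=(rr<24)&(rgb.min(1)>110)&(q[:,2]>50); x=np.median(d[s],0); print("stripe",s.sum(),x,np.degrees(np.arctan2(x[1],x[0])))
b=q[(q[:,2]>62)&(q[:,2]<72)&(q[:,0]>35)]; print("btn",cv2.minEnclosingCircle(b[:,:2].astype(np.float32)))
E
```

```text
dial 910 ((-28.022302627563477, 1.4468679428100586), (44.87174987792969, 13.994732856750488), 30.589075088500977)
line 30.537514
clip 160 [37.18455731 21.7114329 ] 30.279931672994632
clip 2 [37.91226941 24.37079007] 32.73374721162889
stripe 25 [10.01202166  5.01103113] 26.58803031066714
btn ((55.750389099121094, 1.5492037534713745), 12.942473411560059)
```

```bash
python3 - <<'E'
from h import *
T=down(np.radians(186.3)); b=BTN+F@np.array([0,-.3,0])
env.clamp(10)
env.reach(b+[0,0,140],T); env.move_linear(b+[0,0,72],T); 
for z in (66,64,62,61,60.3,59.6,59):
    env.move_linear(b+[0,0,z],T,speed=20); env.hold(.15); s=st(z)
    if s["wrist_force"][2]>14: break
env.hold(.3); env.move_linear(b+[0,0,130],T,speed=80)
env.move_linear(b+[-60,60,300],T); env.hold(.3); dockstate()
c=env.capture("top"); cv2.imwrite("pics/t5.png",cv2.resize(c["frame"][110:310,170:560],(780,400))[:,:,::-1])
E
```

```text
66 70.8 pos [588.3  10.4  66.4] w 0.005 gf 1.0 F [ 0.8 -0.   1.7]
64 71.2 pos [588.1  10.4  64.2] w 0.008 gf 1.6 F [3.1 0.5 3.3]
62 71.7 pos [588.1  10.4  62.2] w 0.003 gf 2.2 F [4.  0.5 4.5]
61 72.0 pos [588.1  10.5  61.5] w 0.007 gf 4.0 F [2.3 0.1 7.2]
60.3 72.5 pos [588.1  10.4  61.3] w 0.004 gf 6.9 F [-0.1  0.9 13.5]
59.6 72.8 pos [588.2  10.4  61.2] w 0.006 gf 9.9 F [-1.9  0.6 20.2]
 -96.5 x [-86.8  89.3] y [-111.5  -81.7] z(-60,0,60) [67.8 67.8 67.9]
 -32.5 x [-88.4  86.4] y [-44.7 -14.3] z(-60,0,60) [67.7 67.7 67.7]
 31.5 x [-87.3  87.3] y [19.  49.6] z(-60,0,60) [67.8 67.9 67.9]
 95.5 x [-88.5  86.1] y [ 82.4 110.2] z(-60,0,60) [67.8 67.9 68. ]
```

View pics/t5.png

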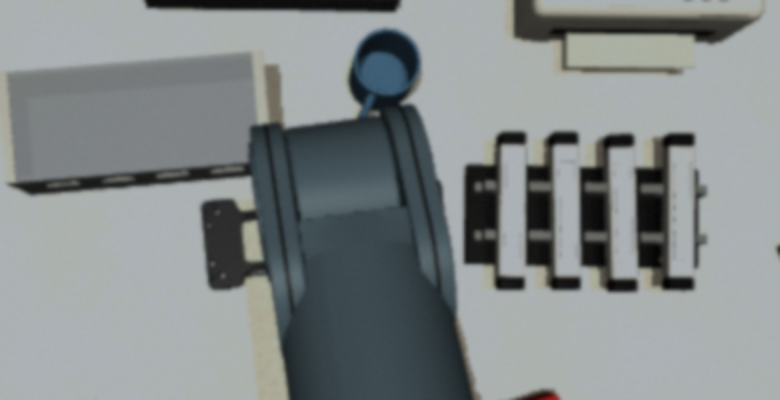

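All four bars lie flat and centred in the dock, at (510,210) to (677,210). The button bottomed out hard (20 N), and the arm is now clear of everything.

```bash
python3 -c "
from cell import env
print(env.hand_in())"
```

```text
the job is handed in; nothing more can be done
None
```

I handed the job in at about 75 s of the 210 s allowed: all four bars lie flat and centred in their own dock lanes, the dial is within about 0.3° of the clip, and the start button was pressed fully down last.

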